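# Trip the sample loader's hidden latch and draw out its tray

### The job

The sample loader's tray is latched shut. Take the release pin from its stand, push it down through the small hole in the loader's top until the hidden spring latch lets go and the tray springs out, then put the pin back upright in its stand and draw the tray all the way out to its stop by the post on its front. Let go of everything at the end, and leave the lens mount, the dish and the keypad where they are.

Things in the scene. Friction and masses are not known exactly. Their poses are not given: they have to be found in the camera images.
- loader: Sample loader, a white sheet-metal box fixed to the table, 180 mm (x) by 140 mm (y) by 100 mm high; origin at the centre of its underside, z up, its tray comes out at the -x face. A 16 mm round hole goes through its 5 mm top plate, framed by a 36 mm square dark rim plate (see access_hole). Its place and yaw vary.
- access_hole (a point): Centre of the 16 mm access hole, level with the top face of the loader, 100 mm above the table; in the loader's frame at x -45 mm, y +30 mm. The latch's 30 x 30 mm flat pad lies straight below it, 40 mm below the top face; there is nothing else in the way.
- latch (a joint): Travel of the hidden latch pad, m: 0 up (tray locked), 0.014 fully down on its stop. It frees the tray at about 0.009. A spring holds it up: 2 N at the start, about 4.3 N at 0.009 and 5.5 N fully down; it rises again when let go. The pin's own weight does not press it.
- tray (a joint): How far the tray is out, m: 0 shut and latched, 0.080 fully out at its stop. Once the latch is tripped a spring ejector pushes it out to about 0.04 to 0.05 within half a second, where it stays; from there it slides with about 1 N of friction (and a damper, 20 N per m/s).
- pull_post (a point): Top centre of the upright round steel post on the tray's front, 18 mm diameter and 80 mm tall, its top 114 mm above the table; its lowest 12 mm is joined by a 14 mm wide bracket to the tray's black front plate (136 mm wide, up to 96 mm above the table), whose front face is 35 mm behind the post's axis. On the loader's y = 0 line, 137 mm ahead (-x) of the loader's origin when shut; it moves with the tray along the loader's -x. The frame has the loader's axes.
- pin: Release pin, loose, 135 mm long, about 90 g, standing upright in the stand: a steel shank 8 mm diameter and 80 mm long with a chamfered tip, then a black collar 32 mm diameter and 5 mm thick, then a black round handle 22 mm diameter and 50 mm long on top. Origin at the tip (lower end), z along the pin to the handle.
- pin_tip (a point): The lower end of the pin's shank.
- pin_handle (a point): Middle of the pin's handle, 110 mm above its tip, 30 mm above the collar's underside.
- stand: Pin stand, aluminium, fixed to the table; origin at the centre of its underside. A top plate 70 mm (x) by 90 mm (y), its upper face 100 mm above the table, with an 18 mm hole through its centre (widened to 24 mm at the top edge), on two posts over a base plate 10 mm thick. The pin hangs in the hole with its collar resting on the top plate, so its tip is then 20 mm above the table. Its place, yaw and side (left or right of the loader) vary.
- lens_mount: Bystander: lens in an upright black ring on a short post and a 60 mm square base, 116 mm tall; origin under its base. Stands on the side where the pin stand is not.
- dish: Bystander: clear round open dish, 90 mm diameter, 18 mm high; origin under its centre.
- keypad: Bystander: flat grey keypad 120 x 65 x 18 mm; origin under its centre.

How it is judged (in metres and radians):
On the way, in this order (a step that is already met when the one before it is completed fails the run):
1. the pin, through the access hole, has pressed the latch pad down (value of joint latch above 0.005 m and z of pin_tip in the frame of access_hole below -0.035 m and horizontal distance between pin_tip and access_hole below 0.014 m).
2. the latch has let go and the tray has sprung out (value of joint tray above 0.03 m), for 0.1 s.
At the end, for the whole second after the job is handed in: The tray is out to its stop (at least 74 of its 80 mm) and at rest, the latch is up again, and the pin stands at rest in its stand, upright within 0.1 rad, within 12 mm of the hole's centre and with its collar down on the stand (tip 16 to 24 mm above the table) (value of joint tray above 0.074 m and velocity of joint tray below 0.01 m/s and horizontal distance between pin_tip and stand below 0.012 m and height (world z) of pin_tip between 0.016 and 0.024 m and angle between pin's own z axis and vertical below 0.1 rad and linear speed of pin below 0.02 m/s and value of joint latch below 0.003 m); the robot touches nothing.
It fails at once if the lens mount is shifted by more than 30 mm or tipped over (distance of lens_mount from where it was at the start of the episode above 0.03 m or angle between lens_mount's own z axis and vertical above 0.5 rad).
It fails at once if the dish is shifted by more than 30 mm or tipped over (distance of dish from where it was at the start of the episode above 0.03 m or angle between dish's own z axis and vertical above 0.5 rad).
It fails at once if the keypad is shifted by more than 30 mm or tipped over (distance of keypad from where it was at the start of the episode above 0.03 m or angle between keypad's own z axis and vertical above 0.5 rad).
It also fails if it takes over 61 s, if anything falls off the work surface, if the arm or the gripper's body presses on something with over 40 N, if the wrist force passes 120 N, or if a joint passes its speed limit or range.

### The arm

A 7-joint arm with a two-finger parallel gripper is mounted at the origin on the work surface. World frame = base frame: x ahead of the robot, y to its left, z up, the work surface at z = 0. Lengths are in m, angles in degrees, forces in N, time in s.
With the tool pointing down it reaches from about 0.35 to 0.9 m from the base axis. Payload 7.2 kg.
Tool frame: the origin (TCP) lies at the very end of the fingers, on their centre line; the grasp point (between the pads) lies 19 mm behind it; z points along the fingers, y is the direction in which the jaws open and shut (so a half turn about z gives the same grasp; the last joint's range is limited). The gripper opens to 88 mm and grips with 3 to 60 N. Pads are 20 mm wide; open, the fingers measure 115 mm over their backs; the gripper's body (75 mm by 178 mm) begins 61 mm behind the grasp point.
Start: joints at [69.374, 23.554, -0.728, 91.456, 0.321, 64.991, -4.71], TCP at [0.18, -0.599, 0.223] pointing down, gripper open.
Joint ranges: [-169.25, 169.25], [-16.82, 113.86], [-84.01, 82.57], [7.8, 145.47], [-59.2, 239.2], [7.22, 106.19], [-163.78, 163.78]. Speed limits (degrees/s): [136.94, 136.94, 172.46, 172.46, 180, 180, 180].

### API

Orientations are given as a 3x3 rotation matrix whose columns are the frame's x, y, z axes.
In Python, from bench import arm, imaging, workorder gives the robot as it stands. The module is installed in compiled form; this text tells all that it offers.
- The arm moves only by the tool step_arm, never from a script. Its argument "deltas" is a list of rows, each a list of 7 numbers: the turn, a rotation vector about the world's x, y, z in degrees, then the shift along the world's x, y, z in mm, then the closure in counts, from 0 (fully open) to 255 (shut). In form: [[wx, wy, wz, dx, dy, dz, fingers], ...]. A call has 1 to 20 rows; each row is the pose to reach, as a shift and turn from the pose commanded when the call began; what a row does not reach only later rows make up. A row lasts 1/12 s, in which the tool goes at most 41.7 mm and 7.16 degrees, less where a joint would pass 70% of its speed; a pose out of reach is approached as far as the arm can. A call with a gripper value outside its range is refused whole. The fingers move at their own pace and stop on an object; the grip force is fixed at half the most. Time passes only in rows, so rows that repeat a pose let the fingers close. It gives the time, the measured TCP pose, the force and the opening at its end, in the units of the state.
- arm.observe(): the state, without advancing time (a new reading comes with each control period).
- imaging.capture(name): name is "scene" or "side" or "wrist"; returns the picture (384x512x3 uint8, blue, green, red); there is no depth.
- imaging.camera_params(name): a dict with "intrinsics" (3x3 intrinsics, pixels), "R" (3x3) and "t" (3): a world point X has camera coordinates R X + t. Camera axes: x right, y down, z forward; pixel columns grow to the right and rows downward; lengths in m; the calibration is good to about 2 mm. A picture is of the moment at which its call begins: read the wrist's pose just before it. camera_params takes no time and is no camera call; for the wrist camera it gives the pose at the moment of the call.
- workorder.sign_off(): hands the job in, once; it reports no verdict.
The state is a dict: "time_s": time; "joint_pos": joint angles; "joint_velocities": joint speeds; "effort": joint torques, N m; "tcp_pos": TCP position; "orientation": TCP orientation; "contact_force": force on the tool from outside, world axes, zero at the start; "wrist_torque": the same for the moment, N m; "gripper_width": opening from 0.0 (shut) to 1.0 (fully open).
Only numpy, scipy, OpenCV 4.12 (cv2) and the standard library are available. Lean on these libraries where they do the work, as an engineer would, in place of code of your own. Each camera call takes 0.05 s, during which the arm holds its last target.

## Working session

There is one attempt and no reset: what is moved stays moved. The work goes in short steps, Python scripts to look and compute and a tool call to move; the robot and the scene stay as the last step left them, time stands still between calls to the robot, and variables do not carry over. Pictures are saved under pics/ and viewed, and the job is handed in when it is done.

Besides the shell and the picture viewer there is one more tool, called after "Request:" by a JSON object that holds its "api" and its "payload", one argument or row to a line. step_arm: Moves the arm, as the interface text tells. Its arguments: {"type":"object","properties":{"deltas":{"type":"array","items":{"type":"array","items":{"type":"number"}}}},"required":["deltas"]}

```bash
mkdir -p pics; python3 - <<'E'
from bench import arm, imaging
import cv2
s=arm.observe(); print(s)
for n in ("scene","side","wrist"):
    p=imaging.camera_params(n); print(n,p)
    cv2.imwrite(f"pics/{n}0.png",imaging.capture(n))
E
```

```text
{'time_s': 0.0, 'joint_pos': array([69.37141442, 23.59875586, -0.72812127, 91.50384361,  0.32151588,
       64.99135083, -4.71015515]), 'joint_velocities': array([-0.02006101,  0.03632258,  0.02671822, -0.12867565,  0.05585794,
       -0.04662748, -0.00297293]), 'effort': array([ 8.86565795e-05, -5.87955201e+01,  6.41123336e-01, -2.91075236e+01,
       -5.40284207e-02,  1.81050872e-02,  1.12335858e-04]), 'tcp_pos': array([ 0.1796255 , -0.59809657,  0.2218243 ]), 'orientation': array([[ 9.57711764e-01,  2.87728761e-01, -5.80787117e-04],
       [ 2.87729320e-01, -9.57710605e-01,  1.49523188e-03],
       [-1.26004763e-04, -1.59911065e-03, -9.99998713e-01]]), 'contact_force': array([-0.11486353, -0.00863376,  0.0360409 ]), 'wrist_torque': array([-0.02865219,  0.04716508, -0.03729585]), 'gripper_width': 1.0017448967483311}
scene {'intrinsics': array([[422.5023962 ,   0.        , 259.29370191],
       [  0.        , 422.5023962 , 196.3895487 ],
       [  0.        ,   0.        ,   1.        ]]), 'R': array([[-0.09077828,  0.99585519, -0.00563487],
       [ 0.81016256,  0.07055844, -0.5819
[... 165 characters left out ...]
 256.38270462],
       [  0.        , 359.39648765, 187.46099712],
       [  0.        ,   0.        ,   1.        ]]), 'R': array([[-0.82449264, -0.56525428,  0.02644758],
       [-0.31047454,  0.41280123, -0.8562714 ],
       [ 0.47309348, -0.71420077, -0.51584864]]), 't': array([0.50434746, 0.2649077 , 0.58698949])}
wrist {'intrinsics': array([[270.84028001,   0.        , 259.93629633],
       [  0.        , 270.84028001, 191.97674418],
       [  0.        ,   0.        ,   1.        ]]), 'R': array([[ 0.28815113, -0.95758391, -0.00140773],
       [-0.92144045, -0.27767451,  0.27174319],
       [-0.26060779, -0.07700597, -0.96236877]]), 't': array([-0.62406558, -0.03446148,  0.39118945])}
```

View pics/scene0.png

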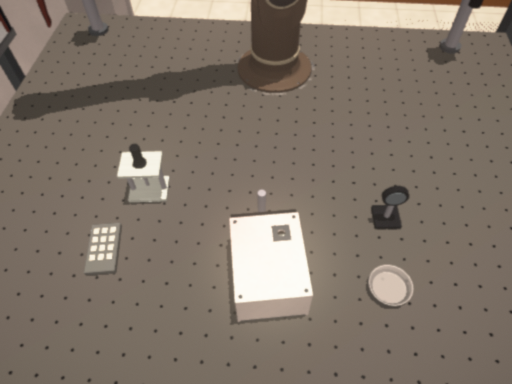

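View pics/side0.png

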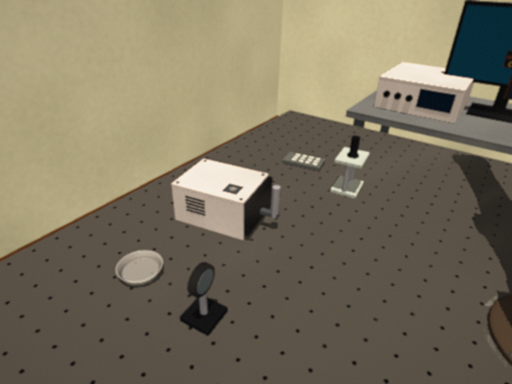

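View pics/wrist0.png

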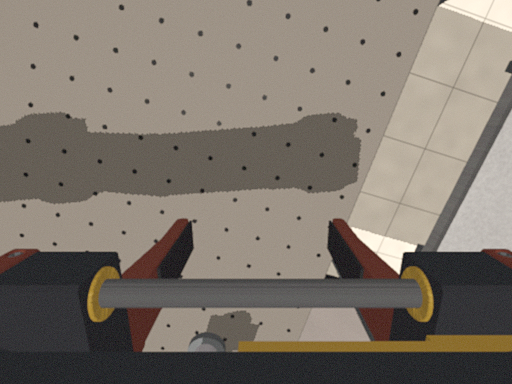

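```bash
python3 - <<'E'
import cv2
a=cv2.imread("pics/scene0.png"); b=cv2.imread("pics/side0.png")
cv2.imwrite("pics/c1.png",cv2.resize(a[135:285,75:275],None,fx=4,fy=4,interpolation=cv2.INTER_CUBIC))
cv2.imwrite("pics/c2.png",cv2.resize(a[180:330,220:420],None,fx=4,fy=4,interpolation=cv2.INTER_CUBIC))
cv2.imwrite("pics/c3.png",cv2.resize(b[115:265,160:380],None,fx=3.6,fy=3.6,interpolation=cv2.INTER_CUBIC))
E
```

```text
(no output)
```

View pics/c1.png

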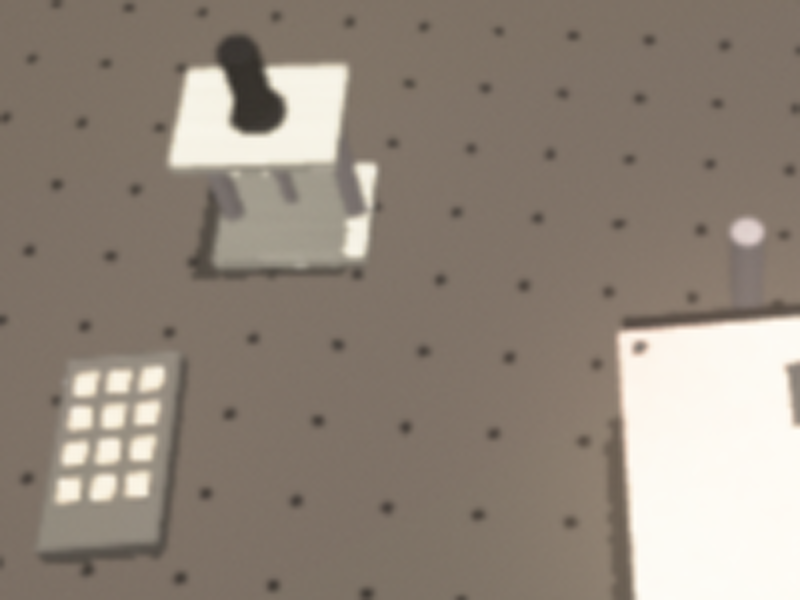

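View pics/c2.png

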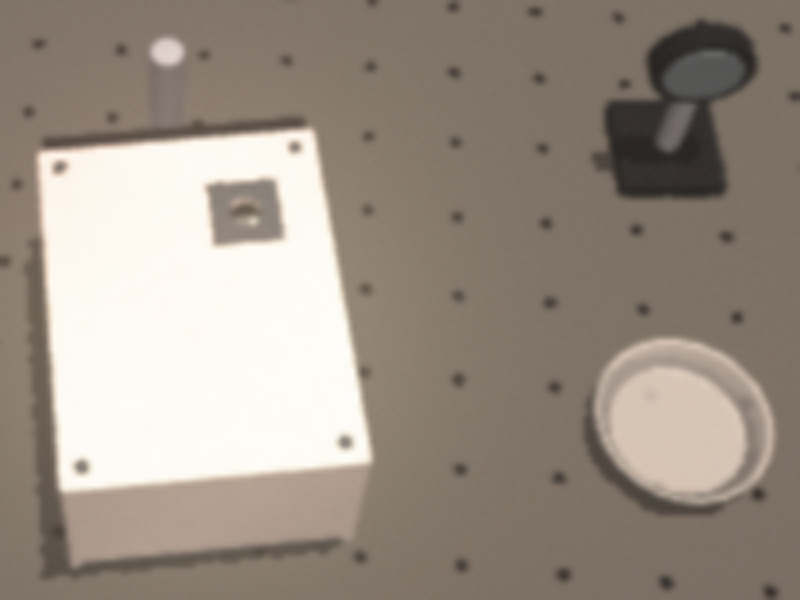

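View pics/c3.png

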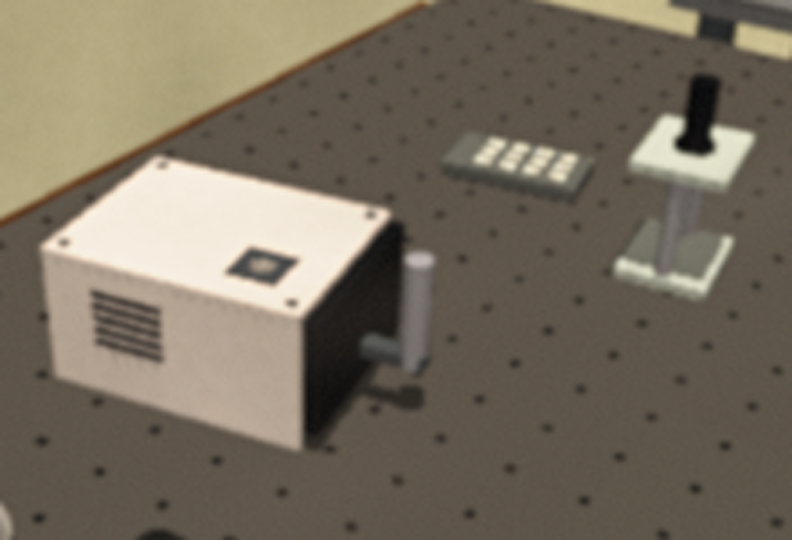

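```bash
cat > h.py <<'E'
import numpy as np, cv2
from bench import arm, imaging
def px(crop,off,s): return (np.array(crop,float)+.5)/s-.5+np.array(off)
def toworld(name,uv,z,P=None):
    P=P or imaging.camera_params(name); K,R,t=P["intrinsics"],P["R"],P["t"]
    out=[]
    for u in np.atleast_2d(uv):
        d=R.T@np.linalg.solve(K,[u[0],u[1],1]); c=-R.T@t
        out.append((c+d*(z-c[2])/d[2])[:2])
    return np.array(out)
E
python3 - <<'E'
from h import *
np.set_printoptions(precision=4,suppress=True)
st=toworld("scene",px([(188,67),(348,65),(335,160),(168,167)],(75,135),4),.1)
print("stand",st,st.mean(0))
print("pintop",toworld("scene",px([(238,50)],(75,135),4),.155))
L=toworld("scene",px([(38,152),(316,129),(371,462),(62,490)],(220,180),4),.1)
print("loader",L,L.mean(0), np.linalg.norm(np.roll(L,-1,0)-L,axis=1))
a=(L[3]+L[2]-L[0]-L[1]); print("yaw",np.degrees(np.arctan2(a[1],a[0])))
b=(L[1]+L[2]-L[0]-L[3]); print("yaw y",np.degrees(np.arctan2(-b[0],b[1])))
r=toworld("scene",px([(207,184),(276,180),(284,240),(214,245)],(220,180),4),.1);print("rim",r.mean(0))
print("post",toworld("scene",px([(167,51)],(220,180),4),.114))
print("side rim",toworld("side",px([(262,266)],(160,115),3.6),.1), "post",toworld("side",px([(419,261)],(160,115),3.6),.114))
Ls=toworld("side",px([(160,157),(391,212),(304,318),(43,248)],(160,115),3.6),.1);print(Ls,Ls.mean(0))
Ss=toworld("side",px([(663,116),(755,132),(727,184),(629,160)],(160,115),3.6),.1);print("stand side",Ss.mean(0), toworld("side",px([(706,79)],(160,115),3.6),.155))
E
```

```text
stand [[ 0.4595 -0.3184]
 [ 0.4501 -0.2276]
 [ 0.5189 -0.2192]
 [ 0.5315 -0.309 ]] [ 0.49   -0.2686]
pintop [[ 0.4921 -0.2667]]
loader [[ 0.6162 -0.0501]
 [ 0.5899  0.0899]
 [ 0.7675  0.1212]
 [ 0.7929 -0.0158]] [0.6916 0.0363] [0.1425 0.1803 0.1393 0.18  ]
yaw 10.491675151305008
yaw y 10.564533592104276
rim [0.6422 0.0568]
post [[0.5574 0.0105]]
side rim [[0.6423 0.0545]] post [[0.5558 0.0111]]
[[ 0.7922 -0.0205]
 [ 0.616  -0.0521]
 [ 0.5872  0.0859]
 [ 0.7652  0.1197]] [0.6902 0.0332]
stand side [ 0.4906 -0.2729] [[ 0.49   -0.2715]]
```

Request:
{"api": "step_arm", "payload": {
  "deltas": [
    [0,0,-0.5,10,11,0,0],
    [0,0,-1,31,33,0,0],
    [0,0,-2,56,59,0,0],
    [0,0,-3,84,89,0,0],
    [0,0,-4,112,119,0,0],
    [0,0,-5,140,149,0,0],
    [0,0,-5.5,168,178,0,0],
    [0,0,-6,196,208,0,0],
    [0,0,-6.2,224,238,0,0],
    [0,0,-6.2,252,268,0,0],
    [0,0,-6.2,277,294,0,0],
    [0,0,-6.2,298,316,0,0],
    [0,0,-6.2,308,327,0,0],
    [0,0,-6.2,311,330,0,0],
    [0,0,-6.2,311,330,0,0],
    [0,0,-6.2,311,330,0,0]
  ]
}}

```text
time_s: 1.48
tcp_pos: [0.4898, -0.2697, 0.2224]
orientation: [[0.983, 0.182, -0.001], [0.182, -0.983, -0.0], [-0.001, 0.0, -1.0]]
contact_force: [-0.7, -0.4, -0.4]
gripper_width: 0.997
```

```bash
python3 - <<'E'
from h import *
s=arm.observe();print(s["tcp_pos"],s["orientation"],s["contact_force"])
print(imaging.camera_params("wrist"))
cv2.imwrite("pics/wrist1.png",imaging.capture("wrist"))
a=imaging.capture("scene");cv2.imwrite("pics/scene1.png",a)
E
```

```text
[ 0.48984545 -0.2697098   0.22239228] [[ 9.83386961e-01  1.81519018e-01 -9.64800754e-04]
 [ 1.81518634e-01 -9.83387392e-01 -4.72505005e-04]
 [-1.03454154e-03  2.89525946e-04 -9.99999423e-01]] [-0.71467401 -0.40738164 -0.37693881]
{'intrinsics': array([[270.84028001,   0.        , 259.93629633],
       [  0.        , 270.84028001, 191.97674418],
       [  0.        ,   0.        ,   1.        ]]), 'R': array([[ 1.81986290e-01, -9.83301000e-01,  3.66086427e-04],
       [-9.46068341e-01, -1.74993881e-01,  2.72638653e-01],
       [-2.68021797e-01, -4.99628398e-02, -9.62116433e-01]]), 't': array([-0.35434246,  0.38198796,  0.5086571 ])}
```

View pics/wrist1.png

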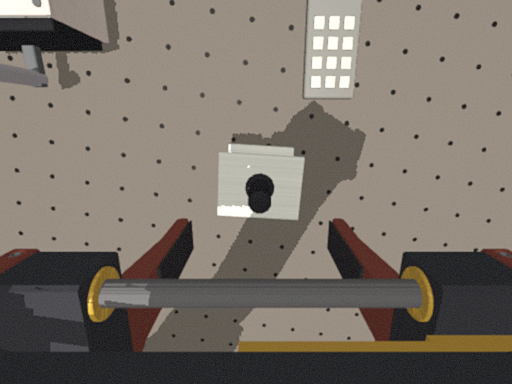

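View pics/scene1.png

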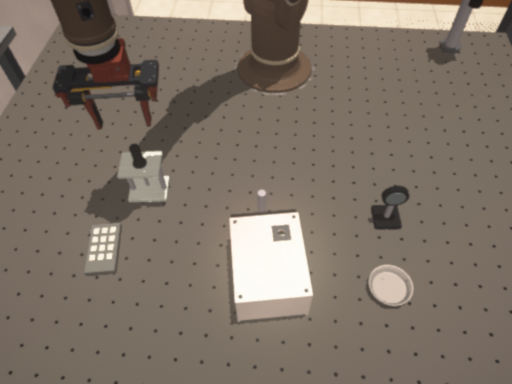

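```bash
python3 - <<'E'
from h import *
def proj(n,X):
    P=imaging.camera_params(n);p=P["intrinsics"]@(P["R"]@np.array(X)+P["t"]);return p[:2]/p[2]
print(proj("scene",[.4898,-.2697,.2224]),proj("wrist",[.4898,-.2697,.2224]),proj("wrist",[.49,-.27,.155]))
a=cv2.imread("pics/wrist1.png")
cv2.imwrite("pics/c4.png",cv2.resize(a[130:230,200:320],None,fx=6,fy=6,interpolation=cv2.INTER_CUBIC))
E
```

```text
[124.63546282 123.36854319] [259.21110994 231.74623316] [259.73428074 200.35787458]
```

View pics/c4.png

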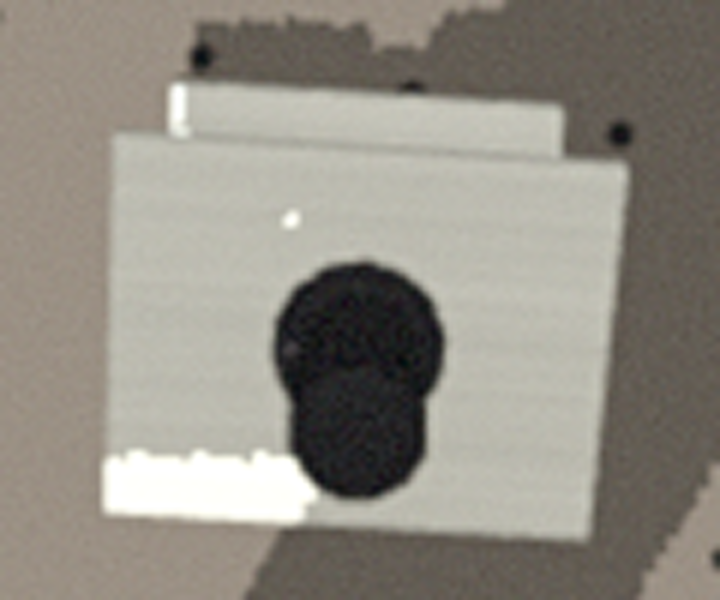

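```bash
python3 - <<'E'
from h import *
np.set_printoptions(precision=4,suppress=True)
f=lambda c,z:toworld("wrist",px(c,(200,130),6),z)
print(f([(358,432)],.155),f([(359,345)],.105),f([(113,133),(629,163),(590,541),(103,514)],.1).mean(0))
print(f([(113,133),(629,163),(590,541),(103,514)],.1))
E
```

```text
[[ 0.4888 -0.2698]] [[ 0.489  -0.2698]] [ 0.4879 -0.27  ]
[[ 0.5177 -0.2207]
 [ 0.5289 -0.3109]
 [ 0.4581 -0.3197]
 [ 0.4469 -0.2288]]
```

Request:
{"api": "step_arm", "payload": {
  "deltas": [
    [0,0,0,-1,0,-10,0],
    [0,0,0,-1,0,-30,0],
    [0,0,0,-1,0,-55,0],
    [0,0,0,-1,0,-80,0],
    [0,0,0,-1,0,-98,0],
    [0,0,0,-1,0,-107,0],
    [0,0,0,-1,0,-109,0],
    [0,0,0,-1,0,-109,0],
    [0,0,0,-1,0,-109,60],
    [0,0,0,-1,0,-109,120],
    [0,0,0,-1,0,-109,180],
    [0,0,0,-1,0,-109,255],
    [0,0,0,-1,0,-109,255],
    [0,0,0,-1,0,-109,255],
    [0,0,0,-1,0,-109,255],
    [0,0,0,-1,0,-109,255]
  ]
}}

```text
time_s: 2.92
tcp_pos: [0.4898, -0.2686, 0.1137]
orientation: [[0.983, 0.183, 0.0], [0.183, -0.983, -0.0], [-0.0, 0.0, -1.0]]
contact_force: [0.3, 0.0, -0.3]
gripper_width: 0.428
```

Request:
{"api": "step_arm", "payload": {
  "deltas": [
    [0,0,0,0,0,0,255],
    [0,0,0,0,0,0,255],
    [0,0,0,0,0,0,255],
    [0,0,0,0,0,5,255],
    [0,0,0,0,0,20,255],
    [0,0,0,0,0,40,255],
    [0,0,0,0,0,65,255],
    [0,0,0,0,0,90,255],
    [0,0,0,0,0,110,255],
    [0,0,0,0,0,118,255],
    [0,0,0,0,0,120,255],
    [0,0,0,0,0,120,255],
    [0,0,0,0,0,120,255]
  ]
}}

```text
time_s: 4.0
tcp_pos: [0.4891, -0.2683, 0.2323]
orientation: [[0.983, 0.183, -0.002], [0.183, -0.983, 0.001], [-0.002, -0.001, -1.0]]
contact_force: [-0.1, 0.4, -0.6]
gripper_width: 0.246
```

```bash
python3 - <<'E'
from h import *
s=arm.observe();print(s["time_s"],s["tcp_pos"],s["contact_force"],s["gripper_width"])
b=imaging.capture("side");a=imaging.capture("scene")
cv2.imwrite("pics/c5.png",np.hstack([a[:300,60:360],b[60:360,200:500]]))
cv2.imwrite("pics/wrist2.png",imaging.capture("wrist"))
E
```

```text
4.0 [ 0.48910804 -0.26832771  0.23234236] [-0.10883824  0.37958938 -0.64449893] 0.24636210528546362
```

View pics/c5.png

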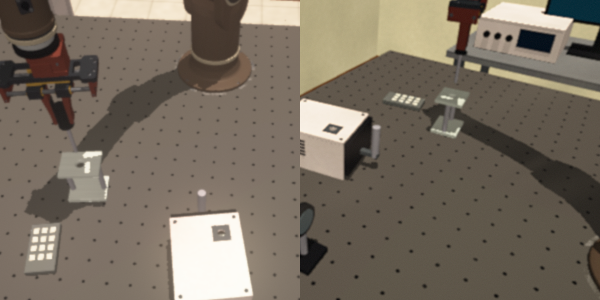

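View pics/wrist2.png

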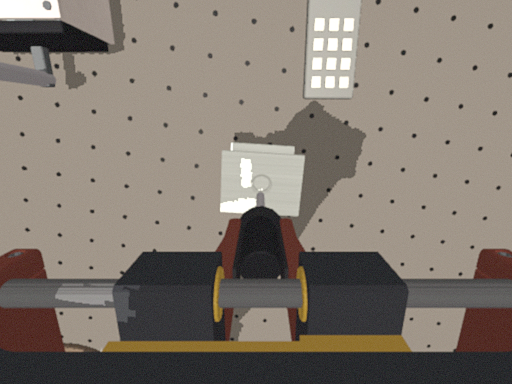

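```bash
python3 - <<'E'
from h import *
a=cv2.imread("pics/wrist2.png")
cv2.imwrite("pics/c6.png",cv2.resize(a[130:290,210:320],None,fx=5,fy=3.7,interpolation=cv2.INTER_CUBIC))
P=imaging.camera_params("wrist")
for z in (.0863+.052,.2187):
    p=P["intrinsics"]@(P["R"]@np.array([.4891,-.2683,z])+P["t"]);print(p[:2]/p[2])
E
```

```text
[260.12752595 192.77001563]
[260.05581407 224.43223117]
```

View pics/c6.png

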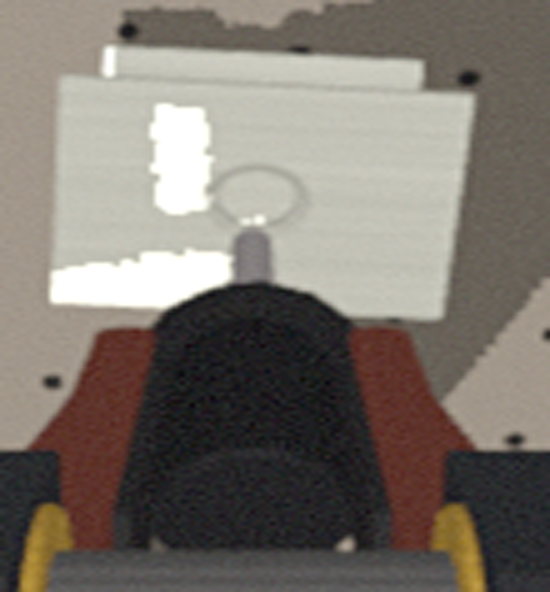

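Request:
{"api": "step_arm", "payload": {
  "deltas": [
    [0,0,0,3,6,3,255],
    [0,0,0,10,22,6,255],
    [0,0,0,22,46,6,255],
    [0,0,0,35,75,6,255],
    [0,0,0,49,104,6,255],
    [0,0,0,63,134,6,255],
    [0,0,0,77,164,6,255],
    [0,0,0,91,194,6,255],
    [0,0,0,105,224,6,255],
    [0,0,0,119,254,6,255],
    [0,0,0,131,280,6,255],
    [0,0,0,142,302,4,255],
    [0,0,0,149,317,2,255],
    [0,0,0,152,324,0,255],
    [0,0,0,152,324,0,255],
    [0,0,0,152,324,0,255],
    [0,0,0,152,324,0,255],
    [0,0,0,152,324,0,255]
  ]
}}

```text
time_s: 5.65
tcp_pos: [0.6416, 0.0533, 0.2339]
orientation: [[0.984, 0.18, 0.0], [0.18, -0.984, -0.001], [-0.0, 0.001, -1.0]]
contact_force: [-0.4, -0.7, -1.2]
gripper_width: 0.249
```

```bash
python3 - <<'E'
from h import *
s=arm.observe();print(s["time_s"],s["tcp_pos"],s["contact_force"],s["gripper_width"])
P=imaging.camera_params("wrist"); np.save("P3.npy",P,allow_pickle=True)
a=imaging.capture("wrist");b=imaging.capture("side")
cv2.imwrite("pics/w3.png",a)
cv2.imwrite("pics/c7.png",cv2.resize(a[130:290,200:320],None,fx=5,fy=3.7,interpolation=cv2.INTER_CUBIC))
cv2.imwrite("pics/c8.png",cv2.resize(b[85:235,160:320],None,fx=4,fy=4,interpolation=cv2.INTER_CUBIC))
for z in (s["tcp_pos"][2]-.0937,):
    p=P["intrinsics"]@(P["R"]@np.array([*s["tcp_pos"][:2],z])+P["t"]);print(p[:2]/p[2])
E
```

```text
5.65 [0.6416308  0.05333241 0.23389143] [-0.3746349  -0.73452956 -1.21321613] 0.24877515532833483
[259.91412446 192.92918258]
```

View pics/c7.png

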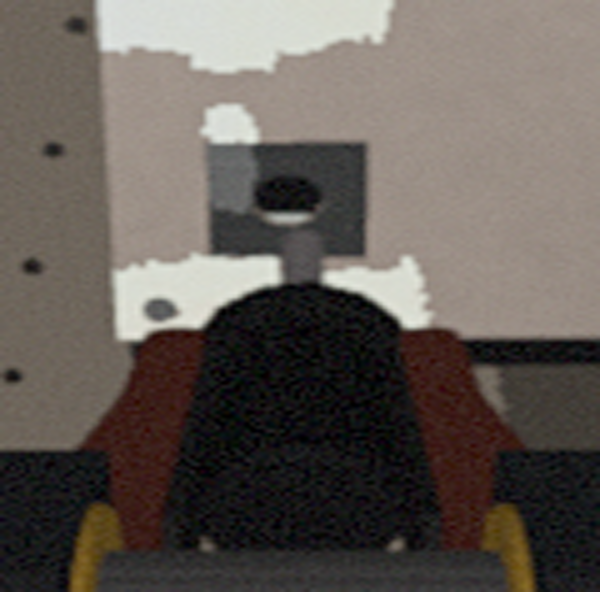

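View pics/c8.png

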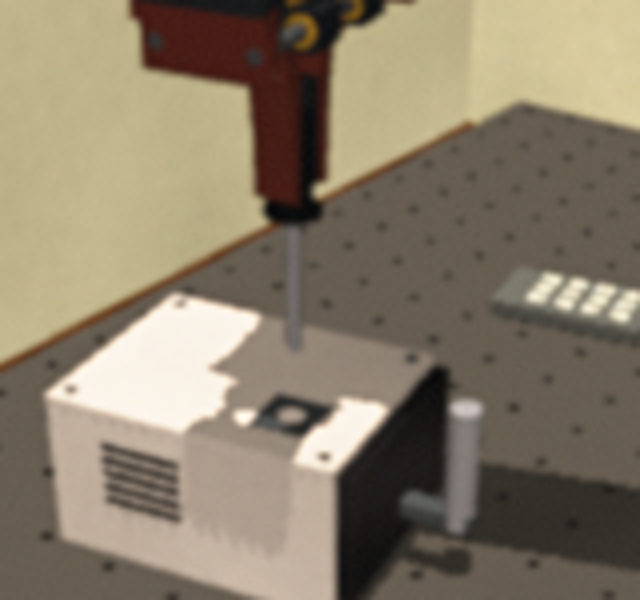

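```bash
python3 - <<'E'
from h import *
P=np.load("P3.npy",allow_pickle=True).item()
def q(c): return np.array([[(x+.5)/5-.5+200,(y+.5)/3.7-.5+130] for x,y in c])
r=toworld("wrist",q([(206,143),(366,143),(366,255),(212,255)]),.1,P);print(r,r.mean(0))
print(toworld("wrist",q([(288,198)]),.1,P), "tip pix",q([(302,238)]))
print("side", toworld("side",px([(292,415)],(160,85),4),.1))
E
```

```text
[[0.65452945 0.077265  ]
 [0.66094681 0.04227045]
 [0.6263937  0.03546484]
 [0.62002519 0.07021791]] [0.64047379 0.05630455]
[[0.64107308 0.05630463]] tip pix [[260.         193.95945946]]
side [[0.64230075 0.05371667]]
```

Request:
{"api": "step_arm", "payload": {
  "deltas": [
    [0,0,0,0,1,-5,255],
    [0,0,0,0,2.5,-15,255],
    [0,0,0,0,2.5,-25,255],
    [0,0,0,0,2.5,-30,255],
    [0,0,0,0,2.5,-30,255],
    [0,0,0,0,2.5,-30,255],
    [0,0,0,0,2.5,-30,255]
  ]
}}

```text
time_s: 6.33
tcp_pos: [0.642, 0.058, 0.2037]
orientation: [[0.983, 0.183, 0.0], [0.183, -0.983, 0.0], [0.0, -0.0, -1.0]]
contact_force: [0.1, -0.5, -0.5]
gripper_width: 0.244
```

```bash
python3 - <<'E'
from h import *
s=arm.observe();print(s["time_s"],s["tcp_pos"],s["contact_force"],s["gripper_width"])
a=imaging.capture("scene");b=imaging.capture("side");w=imaging.capture("wrist")
cv2.imwrite("pics/c9.png",cv2.resize(w[150:230,220:300],None,fx=6,fy=6,interpolation=cv2.INTER_CUBIC))
cv2.imwrite("pics/c10.png",np.hstack([cv2.resize(b[130:210,190:250],None,fx=6,fy=6,interpolation=cv2.INTER_CUBIC),cv2.resize(a[190:270,250:315],None,fx=6,fy=6,interpolation=cv2.INTER_CUBIC)]))
E
```

```text
6.3333 [0.64195172 0.05798365 0.2037479 ] [ 0.12651    -0.49283397 -0.4925045 ] 0.2440236284880364
```

View pics/c9.png

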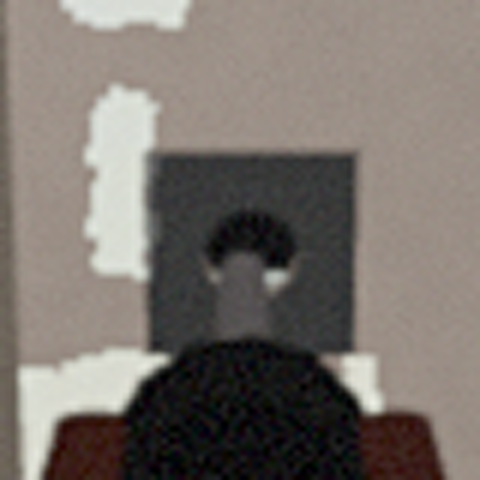

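View pics/c10.png

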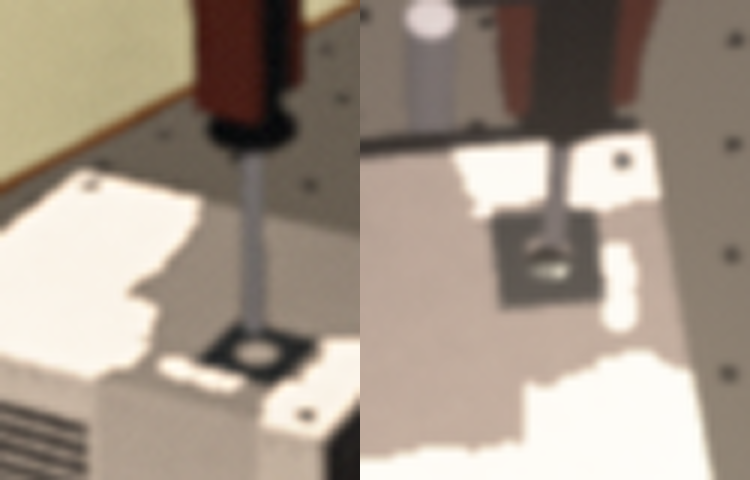

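Request:
{"api": "step_arm", "payload": {
  "deltas": [
    [0,0,0,-0.5,-1.5,0,255],
    [0,0,0,-0.5,-1.5,0,255],
    [0,0,0,-0.5,-1.5,-5,255],
    [0,0,0,-0.5,-1.5,-12,255],
    [0,0,0,-0.5,-1.5,-20,255],
    [0,0,0,-0.5,-1.5,-30,255],
    [0,0,0,-0.5,-1.5,-40,255],
    [0,0,0,-0.5,-1.5,-46,255],
    [0,0,0,-0.5,-1.5,-50,255],
    [0,0,0,-0.5,-1.5,-53,255],
    [0,0,0,-0.5,-1.5,-55,255]
  ]
}}

```text
time_s: 7.4
tcp_pos: [0.6411, 0.0565, 0.1489]
orientation: [[0.983, 0.183, -0.0], [0.183, -0.983, -0.0], [-0.001, 0.0, -1.0]]
contact_force: [-3.6, -0.5, 4.5]
gripper_width: 0.244
```

Request:
{"api": "step_arm", "payload": {
  "deltas": [
    [0,0,0,0,0,-2,255],
    [0,0,0,0,0,-4,255],
    [0,0,0,0,0,-6,255],
    [0,0,0,0,0,-8,255],
    [0,0,0,0,0,-8,255],
    [0,0,0,0,0,-8,255],
    [0,0,0,0,0,-8,255]
  ]
}}

```text
time_s: 7.98
tcp_pos: [0.6413, 0.0565, 0.1409]
orientation: [[0.983, 0.183, 0.0], [0.183, -0.983, 0.0], [0.0, -0.0, -1.0]]
contact_force: [-0.9, 0.0, 3.7]
gripper_width: 0.25
```

```bash
python3 - <<'E'
from h import *
s=arm.observe();print(s["time_s"],s["tcp_pos"],s["contact_force"],s["gripper_width"])
a=imaging.capture("scene");b=imaging.capture("side")
cv2.imwrite("pics/c11.png",np.hstack([cv2.resize(b[110:260,170:320],None,fx=2.6,fy=2.6),cv2.resize(a[150:300,210:360],None,fx=2.6,fy=2.6)]))
E
```

```text
7.9833 [0.64132932 0.05652219 0.14087687] [-0.90051008  0.04647114  3.66026996] 0.25006377811159386
```

View pics/c11.png

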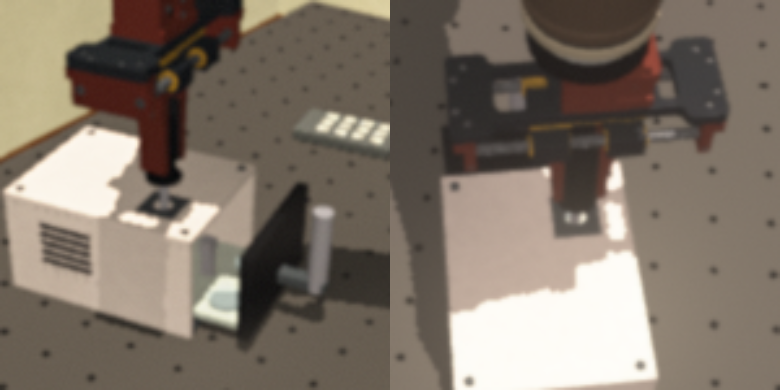

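Request:
{"api": "step_arm", "payload": {
  "deltas": [
    [0,0,0,0,0,0,255],
    [0,0,0,0,0,0,255],
    [0,0,0,0,0,0,255],
    [0,0,0,0,0,5,255],
    [0,0,0,0,0,17,255],
    [0,0,0,0,0,35,255],
    [0,0,0,0,0,55,255],
    [0,0,0,0,0,75,255],
    [0,0,0,0,0,90,255],
    [0,0,0,0,0,98,255],
    [0,0,0,0,0,100,255],
    [0,0,0,0,0,100,255]
  ]
}}

```text
time_s: 9.08
tcp_pos: [0.6415, 0.0563, 0.241]
orientation: [[0.983, 0.182, 0.001], [0.182, -0.983, -0.0], [0.001, 0.0, -1.0]]
contact_force: [-0.2, 0.2, -1.2]
gripper_width: 0.248
```

Request:
{"api": "step_arm", "payload": {
  "deltas": [
    [0,0,0,-3,-6,0,255],
    [0,0,0,-10,-22,0,255],
    [0,0,0,-22,-46,0,255],
    [0,0,0,-35,-75,0,255],
    [0,0,0,-49,-104,0,255],
    [0,0,0,-63,-134,0,255],
    [0,0,0,-77,-164,0,255],
    [0,0,0,-91,-194,0,255],
    [0,0,0,-105,-224,0,255],
    [0,0,0,-119,-254,0,255],
    [0,0,0,-131,-280,0,255],
    [0,0,0,-142,-302,0,255],
    [0,0,0,-149,-318,0,255],
    [0,0,0,-152.5,-325.5,0,255],
    [0,0,0,-152.5,-325.5,-8,255],
    [0,0,0,-152.5,-325.5,-16,255],
    [0,0,0,-152.5,-325.5,-20,255],
    [0,0,0,-152.5,-325.5,-20,255],
    [0,0,0,-152.5,-325.5,-20,255]
  ]
}}

```text
time_s: 10.67
tcp_pos: [0.4891, -0.2676, 0.22]
orientation: [[0.983, 0.185, -0.001], [0.185, -0.983, 0.001], [-0.001, -0.001, -1.0]]
contact_force: [0.5, -0.9, -0.9]
gripper_width: 0.25
```

```bash
python3 - <<'E'
from h import *
s=arm.observe();print(s["time_s"],s["tcp_pos"],s["contact_force"],s["gripper_width"])
P=imaging.camera_params("wrist")
a=imaging.capture("scene");w=imaging.capture("wrist")
p=P["intrinsics"]@(P["R"]@np.array([*s["tcp_pos"][:2],s["tcp_pos"][2]-.0937])+P["t"]);print(p[:2]/p[2])
p=P["intrinsics"]@(P["R"]@np.array([.489,-.2697,.1])+P["t"]);print(p[:2]/p[2])
cv2.imwrite("pics/c12.png",np.hstack([cv2.resize(w[140:240,210:310],None,fx=5,fy=5,interpolation=cv2.INTER_CUBIC),cv2.resize(a[110:210,110:170],None,fx=5,fy=5)]))
E
```

```text
10.6667 [ 0.48912957 -0.26764724  0.21996269] [ 0.46897991 -0.89312577 -0.8701939 ] 0.25016911247579005
[260.12080158 192.8721858 ]
[261.97509641 186.62302091]
```

View pics/c12.png

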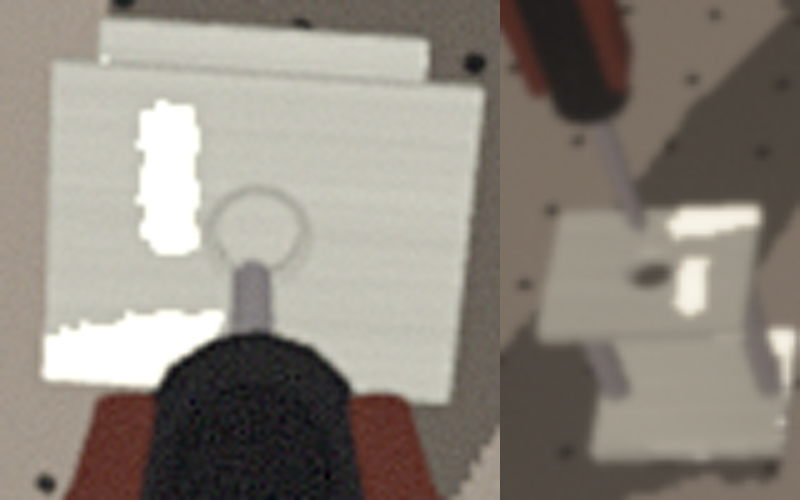

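Request:
{"api": "step_arm", "payload": {
  "deltas": [
    [0,0,0,0,-0.5,0,255],
    [0,0,0,0,-0.5,0,255],
    [0,0,0,0,-0.5,-4,255],
    [0,0,0,0,-0.5,-12,255],
    [0,0,0,0,-0.5,-20,255],
    [0,0,0,0,-0.5,-28,255],
    [0,0,0,0,-0.5,-38,255],
    [0,0,0,0,-0.5,-50,255],
    [0,0,0,0,-0.5,-64,255],
    [0,0,0,0,-0.5,-78,255],
    [0,0,0,0,-0.5,-90,255],
    [0,0,0,0,-0.5,-98,255],
    [0,0,0,0,-0.5,-103,255],
    [0,0,0,0,-0.5,-105,255],
    [0,0,0,0,-0.5,-105,255],
    [0,0,0,0,-0.5,-105,255],
    [0,0,0,0,-0.5,-105,255]
  ]
}}

```text
time_s: 12.18
tcp_pos: [0.4892, -0.2698, 0.1163]
orientation: [[0.983, 0.183, 0.001], [0.183, -0.983, -0.001], [0.001, 0.001, -1.0]]
contact_force: [0.1, -0.5, -1.1]
gripper_width: 0.246
```

Request:
{"api": "step_arm", "payload": {
  "deltas": [
    [0,0,0,0,0,-1,255],
    [0,0,0,0,0,-2,255],
    [0,0,0,0,0,-2,255],
    [0,0,0,0,0,-2,255]
  ]
}}

```text
time_s: 12.52
tcp_pos: [0.4888, -0.2696, 0.1137]
orientation: [[0.983, 0.183, 0.0], [0.183, -0.983, -0.0], [0.0, 0.0, -1.0]]
contact_force: [0.6, -0.0, -1.7]
gripper_width: 0.247
```

Request:
{"api": "step_arm", "payload": {
  "deltas": [
    [0,0,0,0,0,0,180],
    [0,0,0,0,0,0,120],
    [0,0,0,0,0,0,60],
    [0,0,0,0,0,0,0],
    [0,0,0,0,0,0,0],
    [0,0,0,0,0,0,0],
    [0,0,0,0,0,0,0],
    [0,0,0,0,0,0,0],
    [0,0,0,0,0,0,0]
  ]
}}

```text
time_s: 13.27
tcp_pos: [0.4888, -0.2696, 0.1136]
orientation: [[0.983, 0.183, -0.0], [0.183, -0.983, -0.0], [-0.0, 0.0, -1.0]]
contact_force: [0.4, -0.0, 0.1]
gripper_width: 0.86
```

Request:
{"api": "step_arm", "payload": {
  "deltas": [
    [0,0,0,0,0,5,0],
    [0,0,0,0,0,18,0],
    [0,0,0,0,0,38,0],
    [0,0,0,0,0,63,0],
    [0,0,0,0,0,88,0],
    [0,0,0,0,0,108,0],
    [0,0,0,0,0,118,0],
    [0,0,0,0,0,120,0],
    [0,0,0,0,0,120,0],
    [0,0,0,0,0,120,0]
  ]
}}

```text
time_s: 14.1
tcp_pos: [0.4882, -0.2694, 0.2325]
orientation: [[0.983, 0.183, -0.002], [0.183, -0.983, 0.001], [-0.001, -0.001, -1.0]]
contact_force: [-0.7, 0.3, -0.8]
gripper_width: 0.997
```

```bash
python3 - <<'E'
from h import *
s=arm.observe();print(s["time_s"],s["tcp_pos"],s["contact_force"],s["gripper_width"])
P=imaging.camera_params("wrist");np.save("P4.npy",P,allow_pickle=True)
w=imaging.capture("wrist");a=imaging.capture("scene")
cv2.imwrite("pics/c13.png",np.hstack([cv2.resize(w[130:230,200:300],None,fx=5,fy=5,interpolation=cv2.INTER_CUBIC),cv2.resize(a[110:210,110:170],None,fx=5,fy=5)]))
cv2.imwrite("pics/c14.png",cv2.resize(a[150:300,210:360],None,fx=4,fy=4,interpolation=cv2.INTER_CUBIC))
E
```

```text
14.1 [ 0.48817594 -0.26937985  0.23248141] [-0.69291925  0.32663528 -0.83684885] 0.9971310632206206
```

View pics/c13.png

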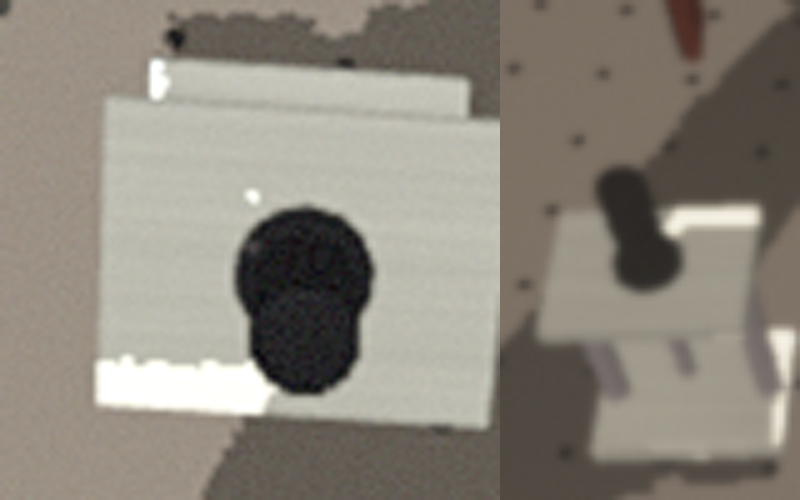

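View pics/c14.png

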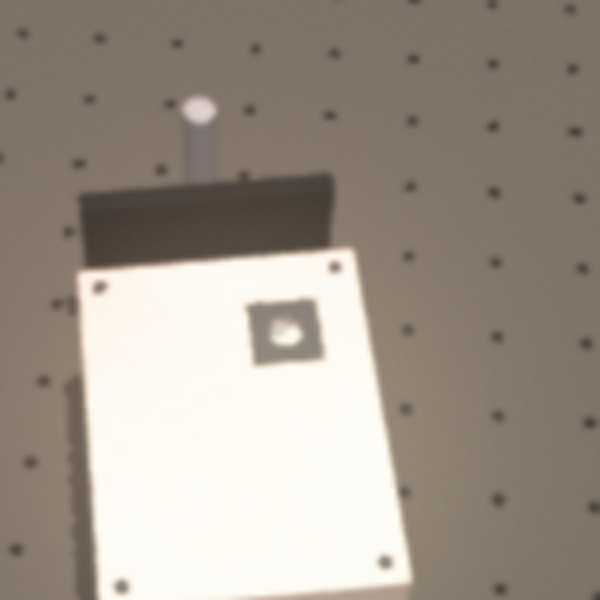

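```bash
python3 - <<'E'
from h import *
P=np.load("P4.npy",allow_pickle=True).item()
print(toworld("wrist",px([(305,341)],(200,130),5),.155,P),toworld("wrist",px([(305,272)],(200,130),5),.105,P))
p=toworld("scene",px([(199,109)],(210,150),4),.114)[0];print(p, np.linalg.norm(p-[.691,.0355])-.137, np.degrees(np.arctan2(.0355-p[1],.691-p[0])))
E
```

```text
[[ 0.48810966 -0.26983072]] [[ 0.48871194 -0.26979483]]
[0.51700155 0.00263953] 0.04007419565632009 10.694633573850806
```

Request:
{"api": "step_arm", "payload": {
  "deltas": [
    [0,0,0,1,7,0,0],
    [0,0,0,3,25,0,0],
    [0,0,0,5,50,0,0],
    [0,0,0,8,80,0,0],
    [0,0,0,11,112,0,0],
    [0,0,0,14,144,0,0],
    [0,0,0,18,176,0,0],
    [0,0,0,21,208,0,0],
    [0,0,0,24,238,0,0],
    [0,0,0,26,258,0,0],
    [0,0,0,27,269,0,0],
    [0,0,0,27.5,272,0,0],
    [0,0,0,27.5,272,-10,0],
    [0,0,0,27.5,272,-30,0],
    [0,0,0,27.5,272,-50,0],
    [0,0,0,27.5,272,-65,0],
    [0,0,0,27.5,272,-70,0],
    [0,0,0,27.5,272,-70,0]
  ]
}}

```text
time_s: 15.7
tcp_pos: [0.5151, 0.0007, 0.1618]
orientation: [[0.984, 0.18, -0.003], [0.18, -0.984, -0.0], [-0.003, -0.0, -1.0]]
contact_force: [-0.3, 0.8, 0.5]
gripper_width: 0.998
```

```bash
python3 - <<'E'
from h import *
s=arm.observe();print(s["time_s"],s["tcp_pos"],s["contact_force"],s["gripper_width"])
P=imaging.camera_params("wrist");np.save("P5.npy",P,allow_pickle=True)
cv2.imwrite("pics/w5.png",imaging.capture("wrist"))
p=P["intrinsics"]@(P["R"]@np.array([*s["tcp_pos"][:2],.114])+P["t"]);print(p[:2]/p[2])
E
```

```text
15.7 [0.515119   0.00070733 0.1617942 ] [-0.25658413  0.7880391   0.48812764] 0.9978898210136405
[260.01060682 208.06792354]
```

View pics/w5.png

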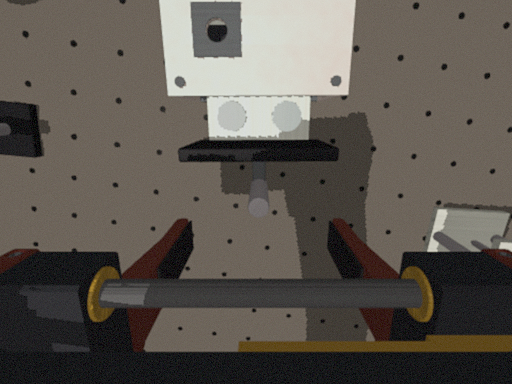

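Request:
{"api": "step_arm", "payload": {
  "deltas": [
    [0,0,0,0.5,0,-8,0],
    [0,0,0,0.5,0,-25,0],
    [0,0,0,0.5,0,-45,0],
    [0,0,0,0.5,0,-65,0],
    [0,0,0,0.5,0,-78,0],
    [0,0,0,0.5,0,-82,0],
    [0,0,0,0.5,0,-82,0],
    [0,0,0,0.5,0,-82,80],
    [0,0,0,0.5,0,-82,160],
    [0,0,0,0.5,0,-82,255],
    [0,0,0,0.5,0,-82,255],
    [0,0,0,0.5,0,-82,255],
    [0,0,0,0.5,0,-82,255],
    [0,0,0,0.5,0,-82,255],
    [0,0,0,0.5,0,-82,255],
    [0,0,0,0.5,0,-82,255],
    [0,0,0,0.5,0,-82,255],
    [0,0,0,0.5,0,-82,255],
    [0,0,0,0.5,0,-82,255]
  ]
}}

```text
time_s: 17.33
tcp_pos: [0.5167, 0.0024, 0.0816]
orientation: [[0.983, 0.183, -0.0], [0.183, -0.983, -0.0], [-0.0, -0.0, -1.0]]
contact_force: [-0.3, -0.2, -0.6]
gripper_width: 0.199
```

Request:
{"api": "step_arm", "payload": {
  "deltas": [
    [0,0,0,-1,-0.2,0,255],
    [0,0,0,-3,-0.6,0,255],
    [0,0,0,-6,-1.1,0,255],
    [0,0,0,-9,-1.7,0,255],
    [0,0,0,-12,-2.2,0,255],
    [0,0,0,-15,-2.8,0,255],
    [0,0,0,-18,-3.3,0,255],
    [0,0,0,-21,-3.9,0,255],
    [0,0,0,-24,-4.5,0,255],
    [0,0,0,-27,-5,0,255],
    [0,0,0,-30,-5.6,0,255],
    [0,0,0,-33,-6.1,0,255],
    [0,0,0,-35,-6.5,0,255],
    [0,0,0,-36.5,-6.8,0,255],
    [0,0,0,-36.5,-6.8,0,255],
    [0,0,0,-36.5,-6.8,0,255]
  ]
}}

```text
time_s: 18.67
tcp_pos: [0.4797, -0.0046, 0.0816]
orientation: [[0.983, 0.183, -0.001], [0.183, -0.983, -0.0], [-0.001, 0.0, -1.0]]
contact_force: [-0.6, 0.1, -0.3]
gripper_width: 0.203
```

Request:
{"api": "step_arm", "payload": {
  "deltas": [
    [0,0,0,-1,-0.2,0,255],
    [0,0,0,-2,-0.4,0,255],
    [0,0,0,-3,-0.6,0,255],
    [0,0,0,-3,-0.6,0,255],
    [0,0,0,-3,-0.6,0,255]
  ]
}}

```text
time_s: 19.08
tcp_pos: [0.4787, -0.0047, 0.0817]
orientation: [[0.983, 0.183, 0.003], [0.183, -0.983, 0.001], [0.003, -0.0, -1.0]]
contact_force: [6.0, 0.6, -8.1]
gripper_width: 0.198
```

Request:
{"api": "step_arm", "payload": {
  "deltas": [
    [0,0,0,1,0.2,0,200],
    [0,0,0,1,0.2,0,120],
    [0,0,0,1,0.2,0,0],
    [0,0,0,1,0.2,0,0],
    [0,0,0,1,0.2,0,0],
    [0,0,0,1,0.2,0,0],
    [0,0,0,1,0.2,0,0],
    [0,0,0,1,0.2,0,0],
    [0,0,0,1,0.2,0,0],
    [0,0,0,1,0.2,0,0]
  ]
}}

```text
time_s: 19.92
tcp_pos: [0.4783, -0.0048, 0.0817]
orientation: [[0.983, 0.183, -0.0], [0.183, -0.983, -0.0], [-0.0, 0.0, -1.0]]
contact_force: [-0.5, -0.3, 0.4]
gripper_width: 0.857
```

Request:
{"api": "step_arm", "payload": {
  "deltas": [
    [0,0,0,0,0,5,0],
    [0,0,0,0,0,18,0],
    [0,0,0,0,0,38,0],
    [0,0,0,0,0,63,0],
    [0,0,0,0,0,90,0],
    [0,0,0,0,0,120,0],
    [0,0,0,0,0,150,0],
    [0,0,0,0,0,175,0],
    [0,0,0,0,0,190,0],
    [0,0,0,0,0,195,0],
    [0,0,0,0,0,195,0],
    [0,0,0,0,0,195,0]
  ]
}}

```text
time_s: 20.92
tcp_pos: [0.4779, -0.0048, 0.276]
orientation: [[0.983, 0.183, -0.001], [0.183, -0.983, -0.0], [-0.001, -0.0, -1.0]]
contact_force: [-0.2, -0.5, -0.4]
gripper_width: 0.997
```

```bash
python3 - <<'E'
from h import *
s=arm.observe();print(s["time_s"],s["tcp_pos"],s["contact_force"],s["gripper_width"])
P=imaging.camera_params("wrist");np.save("P6.npy",P,allow_pickle=True)
cv2.imwrite("pics/w6.png",imaging.capture("wrist"))
cv2.imwrite("pics/s6.png",imaging.capture("scene"));cv2.imwrite("pics/d6.png",imaging.capture("side"))
E
```

```text
20.9167 [ 0.47786361 -0.00484851  0.27597168] [-0.15152742 -0.46852413 -0.44230656] 0.9968327053366114
```

View pics/w6.png

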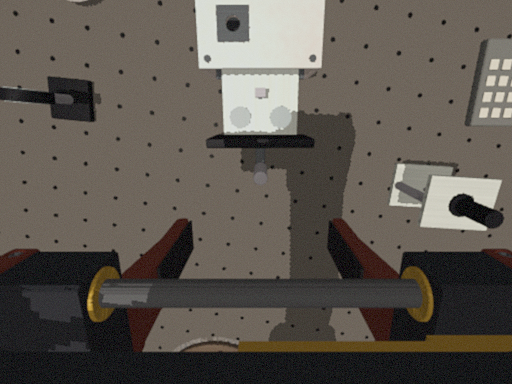

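View pics/s6.png

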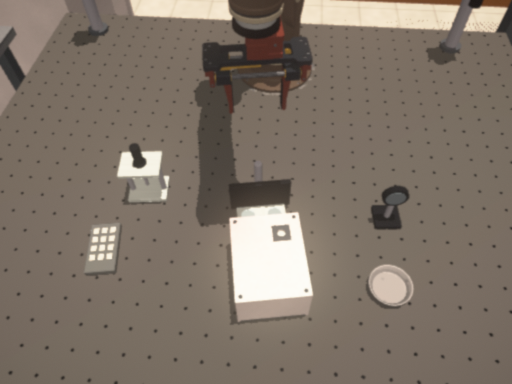

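View pics/d6.png

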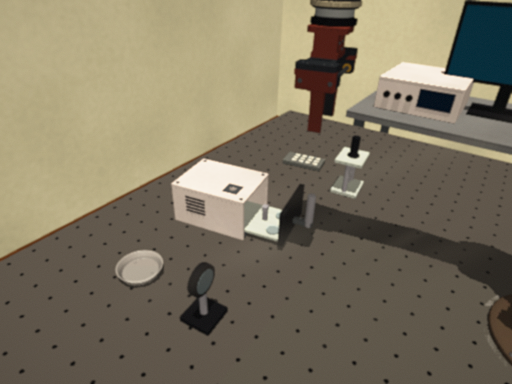

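```bash
python3 - <<'E'
from h import *
P=np.load("P6.npy",allow_pickle=True).item()
for p in (toworld("wrist",[(260.3,178)],.114,P)[0],toworld("scene",[(258,163)],.114)[0]):
    print(p,np.linalg.norm(p-[.691,.0355])-.137)
E
```

```text
[ 0.47737531 -0.00531755] 0.08048926154377162
[ 0.47883884 -0.00385389] 0.07878017662479084
```

```bash
python3 - <<'E'
from bench import workorder
print(workorder.sign_off())
E
```

```text
the job is handed in; nothing more can be done
None
```

I pressed the latch with the release pin and the tray sprang out. I then put the pin back in its stand, drew the tray to its stop by the post, let go and raised the gripper clear. I handed the job in at about 21 s; sign-off gave no verdict.

**Last checks:**
- **Tray:** out about 80 mm from the wrist view and 79 mm from the scene view. The hand also met a firm stop, about 6 N, at the end of the pull.
- **Pin:** upright in its stand. After I let go, its top and collar measured within about 1 mm of the hole's centre.
- **Gripper:** open, with the fingertips at 276 mm and no contact force beyond noise.
- **Lens mount, dish and keypad:** they look unmoved in the final pictures; I did not measure their positions.
- **Latch:** I could not see it directly. I take it to be up because the pin is out of the hole.

No check failed. The side camera put the access hole about 2 mm off from the scene and wrist views. I used the value the other two agreed on, and the pin went through the hole.

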